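Air the dummy box with its lever and let the lid down softly

ROBOT

A 7-joint arm with a two-finger parallel gripper is mounted at the origin on the work surface. World frame = base frame: x ahead of the robot, y to its left, z up, the work surface at z = 0. Lengths are in mm, angles in rad, forces in N, time in s.
With the tool pointing down it reaches from about 400 to 875 mm from the base axis. Payload 4.4 kg.
Tool frame: the origin (TCP) lies on the centre line of the jaws, within the pads' length; the fingertips stand 25 mm ahead of it and the grasp point (between the pads) lies 6 mm ahead of it; x points along the fingers, y is the direction in which the jaws open and shut, and the axes are right-handed (so a half turn about x gives the same grasp; the last joint's range is limited). The gripper opens to 85 mm and grips with 20 to 120 N. Pads are 22 mm wide; open, the fingers measure 114 mm over their backs; the gripper's body (76 mm by 85 mm) begins 54 mm behind the grasp point. The pads swing forward as they close: fully open they stand 13 mm farther back than shut.
Start: joints at [-1.323, 0.628, 0.038, 1.517, -0.027, 0.996, -0.02], TCP at [200.616, 618.28, 256.313] pointing down, gripper open.
Joint ranges: [-3.06, 3.06], [-0.37, 2.12], [-1.25, 1.32], [0.18, 2.47], [-1.1, 4.24], [0.23, 1.98], [-2.94, 2.94]. Speed limits (rad/s): [2.57, 2.57, 3.14, 3.14, 3.14, 3.14, 3.14].

INTERFACE

Orientations are given as [roll, pitch, yaw] about the fixed x, y, z axes, in that order (R = Rz(yaw) Ry(pitch) Rx(roll)).
In Python, from cell import * gives the robot as it stands. The module is installed in compiled form; this text tells all that it offers.
- The arm moves only by the tool jog_arm, never from a script. Its argument "series" is a list of rows, each a list of 3 entries, a list of its own where there are three numbers: the turn, a rotation vector about the tool's x, y, z in degrees, then the shift along the tool's x, y, z in mm, then the gripper's target within -1 to 1 (shut at 1, half-way at 0, fully open at -1). In form: [[[rx, ry, rz], [dx, dy, dz], hand], ...]. A call has 1 to 8 rows; each row shifts and turns the commanded pose from where the row before left it, along the tool's axes as they then stand; what a row does not reach is not made up. A row lasts 1/8 s, in which the tool goes at most 62.5 mm and 10.7 degrees, less where a joint would pass 70% of its speed; a pose out of reach is approached as far as the arm can. A call is refused whole if a number of a shift passes 62.5 or a number of a turn 10.7, either way. A call with a gripper value outside its range is refused whole. The fingers move at their own pace and stop on an object; the grip force is fixed at half the most. Time passes only in rows, so rows that do not move let the fingers close. It gives the time, the measured TCP pose, the force and the opening at its end, in the units of the state.
- read_state(): the state, without advancing time (a new reading comes with each control period).
- get_image(name): name is "scene" or "side" or "wrist"; returns a dict with "img" (480x640x3 uint8, red, green, blue), "range_z" (480x640 float32, mm along the optical axis (not along the pixel's ray), 0 where there is no reading), "fovy" (degrees; the focal length in pixels is half the picture's height over the tangent of half this angle, whatever the lens; pixels are square), "cx", "cy" (the principal point, pixels), "k1" (the pictures are not rectified: a ray, as slopes to the right and down, at radius r is drawn at 1 + k1 r^2 times it, then the intrinsics apply), "cam_to_world" (4x4, takes a point from camera to world coordinates). Camera axes: x right, y up, looking along -z (the intrinsics and any distortion apply to the point x, -y, -z); pixel columns grow to the right and rows downward; lengths in mm; the calibration is good to about 2 mm. A picture is of the moment at which its call begins.
- finish_job(): hands the job in, once; it reports no verdict.
The state is a dict: "clock": time; "qpos": joint angles; "qd": joint speeds; "tau": joint torques, N m; "eef_pos": TCP position; "tool_rot": TCP orientation; "force": force on the tool from outside, world axes, zero at the start; "torque": the same for the moment, N m; "width": finger opening in mm.
Only numpy, scipy, OpenCV 4.12 (cv2) and the standard library are available. Lean on these libraries where they do the work, as an engineer would, in place of code of your own. Each camera call takes 0.05 s, during which the arm holds its last target. There are 200 camera calls.

TASK

Air the dummies in the larger of the two lever boxes: with the fingertips press its lever down until the lid stands wide open, keep it open for about three seconds, then let the lever rise slowly under the fingertips so that the lid comes down gently and shuts fully without slamming. Work the lid by the lever only, do not touch the lid itself, and leave the small box shut and everything else on the dresser where it is.

Things in the scene. Friction and masses are not known exactly. Their poses are not given: they have to be found in the camera images.
- box: The dummy box, the larger of two lever boxes: fixed white plastic box 130 deep (x) x 170 wide (y) x 100 mm high, 210 mm wide over its side covers. Origin under its centre; its own -x axis is its front, with the lever, towards the robot; y runs along the front. Turned up to 26 degrees either way; may stand left or right of the small box.
- box_paddle (a point): Centre of the top face of the dummy box's lever paddle, a flat grey pad 36 (along the lever) x 50 mm (across), 10 mm thick, its centre 110 mm in front of the box's front wall. At rest its top is about 97 mm above the dresser, sloping up 7 degrees towards the robot; fully pressed it is 44 mm lower, sloping down 7 degrees. It drifts under 2 mm sideways, so the press is practically straight down.
- box_lever (a joint): Lever angle of the dummy box: 0 at rest, 0.25 rad fully pressed (stop). Pressing takes about 3 to 7 N at the paddle. Nothing keeps it down: let go, it is brought back up quickly by the lid's weight, and the lid slams; held back by a finger it follows the finger up; a rise of 10 to 25 mm/s at the paddle is gentle.
- box_lid (a joint): Lid angle of the dummy box: 0 shut, 1.2 rad wide open. It is linked to the lever: lid angle = 4.8 x lever angle. The lid is 128 x 174 x 6 mm, hinged along the rim away from the lever, and its front edge swings up and away from the lever.
- box_lid_edge (a point): Middle of the lid's front edge, top face; 106 mm above the dresser when shut.
- small_box: The small box, same make but for cotton pads: fixed, 110 deep x 100 wide x 85 mm high, 140 mm wide over its side covers, with a lever of its own; to be left alone. Origin and axes as for the dummy box.
- small_box_lid (a joint): Lid angle of the small box: 0 shut, 1.2 open; stays shut.
- bowl: blue hard plastic bowl, 100 mm across, 36 mm high, loose, near the robot; origin under its centre; to be left where it is.
- cream_jar: white cream jar, 36 mm across, 34 mm high, loose, standing between the two levers; origin under its centre; to be left where it is.
- thermometer: grey thermometer case lying shut, 150 x 36 x 23 mm, loose, at the left; origin under its centre; to be left where it is.
- hairbrush: wooden brush lying flat, loose, at the right; origin on the underside; to be left where it is.
- ring_toy: wooden stacking toy, 90 mm across, 92 mm high, loose, at the left; origin under its centre; to be left where it is.
- baby_bottle: clear baby bottle, 58 mm across, 140 mm high, loose, standing at the right; origin under its centre; to be left where it is.

How it is judged:
By the outcome, as a careful person would: the job done as asked, in the order asked, and still so for the second after the job is handed in, with the robot touching nothing.
It also fails if it takes over 48 s, if anything falls off the work surface, if the arm or the gripper's body presses on something with over 40 N, if the wrist force passes 120 N, or if a joint passes its speed limit or range.

## Working session

There is one attempt and no reset: what is moved stays moved. The work goes in short steps, Python scripts to look and compute and a tool call to move; the robot and the scene stay as the last step left them, time stands still between calls to the robot, and variables do not carry over. Pictures are saved under pics/ and viewed, about 8 in all and at most 12, crops included, and the job is handed in when it is done.

Besides the shell and the picture viewer there is one more tool, called after "Call:" as name(argument=value, ...), one argument or row to a line, values as JSON. jog_arm: Moves the arm, as the interface text tells. Its arguments: {"type":"object","properties":{"series":{"type":"array"}},"required":["series"]}

```bash
mkdir -p pics; cat > h.py <<'E'
from cell import *
import numpy as np, cv2
def px2w(d,u,v,z=None):
    f=240/np.tan(np.radians(d["fovy"])/2)
    x,y=(u-d["cx"])/f,(v-d["cy"])/f
    a,b=x,y
    for _ in range(20):
        s=1+d["k1"]*(a*a+b*b); a,b=x/s,y/s
    T=np.array(d["cam_to_world"])
    if z is None:
        r=d["range_z"]; r=r[int(v)-1:int(v)+2,int(u)-1:int(u)+2]; r=np.median(r[r>0]) if (r>0).any() else 0
        return T[:3,:3]@np.array([a*r,-b*r,-r])+T[:3,3]
    w=T[:3,:3]@np.array([a,-b,-1.]); return T[:3,3]+w*(z-T[2,3])/w[2]
E
python3 - <<'E'
from h import *
import pickle
for n in("scene","side"):
    d=get_image(n); pickle.dump(d,open(n+".pkl","wb")); cv2.imwrite(f"pics/{n}0.png",d["img"][:,:,::-1])
    print(n,d["fovy"],d["k1"],np.round(d["cam_to_world"],2).tolist())
print(read_state())
E
```

```text
scene 48.04733944437871 -0.03396557307505541 [[-0.81, -0.45, 0.37, 1029.86], [0.58, -0.61, 0.53, 675.38], [-0.01, 0.65, 0.76, 1034.75], [0.0, 0.0, 0.0, 1.0]]
side 48.81766779098239 -0.11212636553778979 [[-0.82, 0.28, -0.5, -225.78], [-0.58, -0.41, 0.71, 1113.58], [-0.01, 0.87, 0.5, 899.39], [0.0, 0.0, 0.0, 1.0]]
{'clock': 0.1, 'qpos': array([-1.32280999,  0.62925239,  0.03843601,  1.518245  , -0.02704452,
        0.99630354, -0.0200153 ]), 'qd': array([ 0.000367  , -0.00111402, -0.00126254, -0.00447413,  0.00083846,
       -0.00012377, -0.00193005]), 'tau': array([ 2.43290458e-03, -5.64536512e+01,  1.23023909e+00, -1.93972993e+01,
        1.12603160e-02,  5.52285783e-03,  1.30794200e-05]), 'eef_pos': array([200.42773115, 617.79458417, 255.48900271]), 'tool_rot': array([-1.58614486,  1.56910474, -1.89996313]), 'force': array([ 0.29783601,  0.23619325, -0.52107435]), 'torque': array([0.05376781, 0.04776209, 0.00146587]), 'width': 85.5359129911106}
```

View pics/scene0.png

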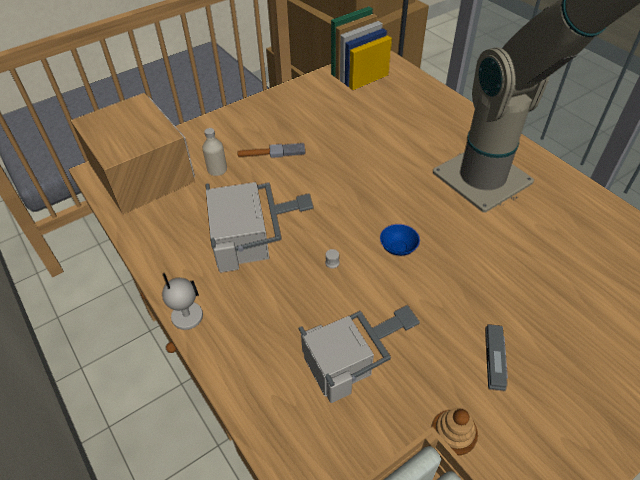

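View pics/side0.png

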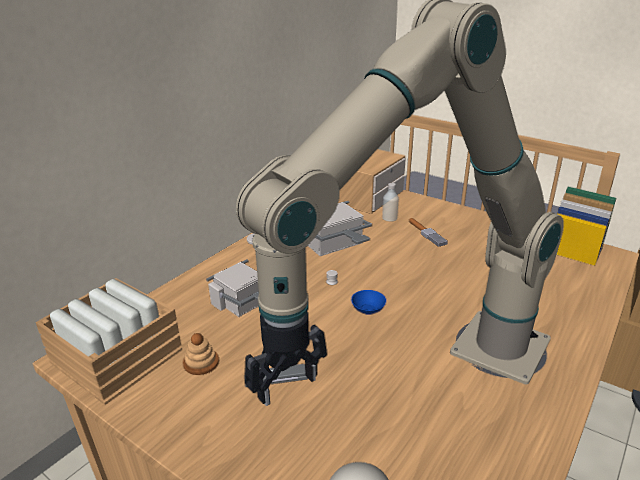

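The scene view shows two lever boxes. One is at about (237,222) with its paddle at (304,203), the other at about (340,355) with its paddle at (404,318). The jar is at (332,259), the bowl at (400,240). The side view shows the arm clear of both boxes. Next I'll measure sizes.

```bash
python3 - <<'E'
from h import *
import pickle
d=pickle.load(open("scene.pkl","rb"))
for n,u,v in [("padA",304,203),("lidA",237,208),("padB",404,318),("lidB",335,342),("jar",332,252),("bowl",400,240),("brush",290,150),("bottle",212,140)]:
    print(n,np.round(px2w(d,u,v)))
im=d["img"]
a=cv2.resize(im[170:280,190:330],None,fx=5.7,fy=5.4,interpolation=cv2.INTER_CUBIC)[:,:,::-1]
cv2.imwrite("pics/a.png",a)
E
```

```text
padA [ 522. -127.   95.]
lidA [ 668. -203.  103.]
padB [537. 265.  78.]
lidB [692. 231.  88.]
jar [527.  -2.  31.]
bowl [352.  51.   5.]
brush [ 386. -405.   13.]
bottle [ 596. -463.  112.]
```

View pics/a.png

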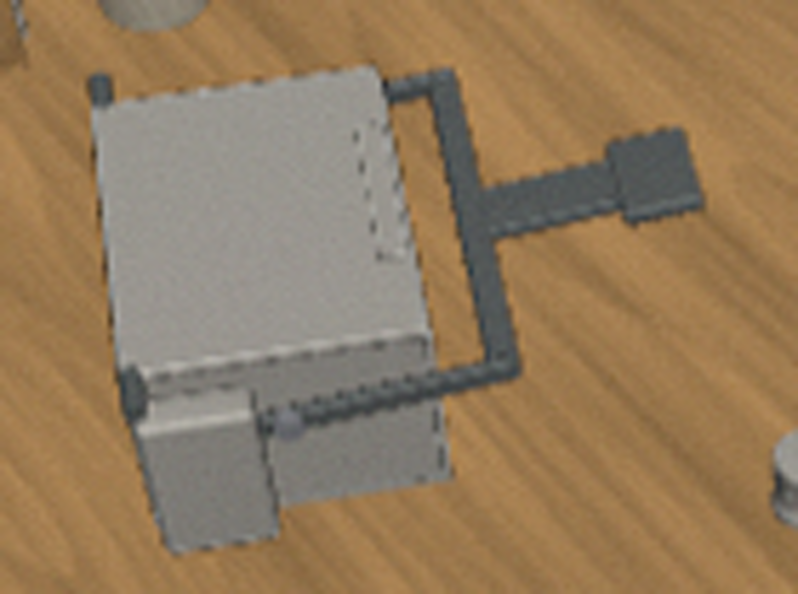

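The enlarged crop shows box A, whose lid height of about 103 mm matches the larger box. Its front lid corners are at crop (380,68) and (430,335), and its pad corners at (610,145), (683,130), (703,203) and (630,217).

```bash
python3 - <<'E'
from h import *
import pickle
d=pickle.load(open("scene.pkl","rb"))
P=lambda x,y,z:px2w(d,190+x/5.7-.4,170+y/5.4-.4,z)
L=[P(*c,106) for c in[(380,68),(430,335),(125,370),(97,105)]]
Q=[P(*c,97) for c in[(610,145),(683,130),(703,203),(630,217)]]
print(np.round(L),np.round(np.mean(L,0)),np.round(Q),np.round(np.mean(Q,0)))
for A in(L,Q): print([round(np.linalg.norm(A[i]-A[(i+1)%4])) for i in range(4)])
e=L[1]-L[0]; f=(L[0]+L[1]-L[2]-L[3]); print(np.degrees(np.arctan2(-e[0],e[1])),np.degrees(np.arctan2(-f[1],-f[0])))
g=np.mean(L,0)-np.mean(Q,0);print(np.linalg.norm(g[:2]),np.degrees(np.arctan2(g[1],g[0])))
s=read_state()
from scipy.spatial.transform import Rotation as R
print(np.round(R.from_euler("xyz",s["tool_rot"]).as_matrix(),3).tolist(),s["eef_pos"])
E
```

```text
[[ 583. -251.  106.]
 [ 654.  -94.  106.]
 [ 765. -150.  106.]
 [ 697. -304.  106.]] [ 675. -200.  106.] [[ 525. -155.   97.]
 [ 493. -145.   97.]
 [ 513. -100.   97.]
 [ 544. -112.   97.]] [ 519. -128.   97.]
[173, 124, 169, 126]
[33, 49, 32, 48]
-24.312361125692625 -25.86013647028146
171.89468603133753 -24.634017995784475
[[-0.001, 0.309, 0.951], [-0.002, 0.951, -0.309], [-1.0, -0.002, -0.0]] [200.42773115 617.79458417 255.48900271]
```

Everything agrees. The lid measures 173×125 and the pad about 49×33 with its centre near (519,−128). Yaw is about −24.6°, and lid centre to pad is 172 mm (expected about 174). I'm moving above the paddle with the fingers shut, keeping high.

Call:
jog_arm(
  series=[
    [[0,0,0],[0,-38,33],1],
    [[0,0,0],[0,-38,33],1],
    [[0,0,0],[0,-38,33],1],
    [[0,0,0],[0,-38,33],1],
    [[0,0,0],[0,-38,33],1],
    [[0,0,0],[0,-38,33],1],
    [[0,0,0],[0,-38,33],1],
    [[0,0,0],[0,-38,33],1],
  ],
)

```text
clock: 1.1
eef_pos: [358.2, 246.0, 256.2]
tool_rot: [-1.674, 1.571, -1.988]
force: [1.7, -0.4, 1.0]
width: -0.1
```

Call:
jog_arm(
  series=[
    [[0,0,0],[0,-38,33],1],
    [[0,0,0],[0,-38,33],1],
    [[0,0,0],[0,-38,33],1],
    [[0,0,0],[0,-38,33],1],
    [[0,0,0],[0,-38,33],1],
    [[0,0,0],[0,-38,33],1],
    [[0,0,0],[0,-38,33],1],
    [[0,0,0],[0,-38,33],1],
  ],
)

```text
clock: 2.1
eef_pos: [515.5, -124.4, 256.0]
tool_rot: [2.785, 1.57, 2.472]
force: [0.0, 0.3, 0.5]
width: 0.0
```

Call:
jog_arm(
  series=[
    [[0,0,0],[0,0,0],1],
    [[0,0,0],[0,0,0],1],
  ],
)

```text
clock: 2.35
eef_pos: [514.5, -122.3, 255.8]
tool_rot: [2.87, 1.569, 2.556]
force: [-0.0, -0.0, 0.2]
width: 0.0
```

Call:
jog_arm(
  series=[
    [[0,0,0],[25,-2,3],1],
    [[0,0,0],[40,-2,3],1],
    [[0,0,0],[30,0,0],1],
    [[0,0,0],[10,0,0],1],
    [[0,0,0],[0,0,0],1],
  ],
)

```text
clock: 2.98
eef_pos: [519.5, -127.6, 151.3]
tool_rot: [2.815, 1.57, 2.502]
force: [0.0, 0.0, 0.2]
width: -0.2
```

```bash
python3 - <<'E'
from h import *
d=get_image("wrist"); e=get_image("scene")
cv2.imwrite("pics/w1.png",np.hstack([cv2.resize(d["img"],(400,300)),cv2.resize(e["img"][130:310,180:420],(400,300))])[:,:,::-1])
E
```

```text
(no output)
```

View pics/w1.png

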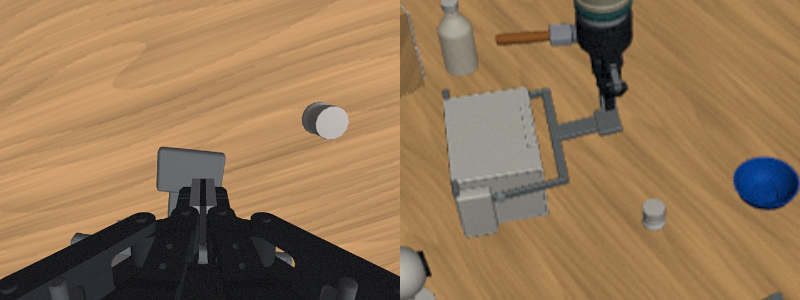

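The wrist view shows the shut fingertips over the pad (pad at x 158–225, tips at about 203). The scene crop confirms they are right over the paddle. Now I'll lower to contact and press.

Call:
jog_arm(
  series=[
    [[0,0,0],[10,0,0],1],
    [[0,0,0],[10,0,0],1],
    [[0,0,0],[4,0,0],1],
    [[0,0,0],[3,0,0],1],
    [[0,0,0],[3,0,0],1],
    [[0,0,0],[3,0,0],1],
    [[0,0,0],[3,0,0],1],
    [[0,0,0],[3,0,0],1],
  ],
)

```text
clock: 4.08
eef_pos: [519.3, -128.5, 112.1]
tool_rot: [3.07, 1.57, 2.756]
force: [-2.5, 0.6, 3.5]
width: 0.2
```

Call:
jog_arm(
  series=[
    [[0,0,0],[3,0,0],1],
    [[0,0,0],[3,0,0],1],
    [[0,0,0],[3,0,0],1],
    [[0,0,0],[3,0,0],1],
    [[0,0,0],[3,0,0],1],
    [[0,0,0],[3,0,0],1],
    [[0,0,0],[3,0,0],1],
    [[0,0,0],[3,0,0],1],
  ],
)

```text
clock: 5.08
eef_pos: [519.7, -128.8, 88.1]
tool_rot: [-0.09, 1.571, -0.404]
force: [-1.8, 0.3, 1.8]
width: -0.0
```

Call:
jog_arm(
  series=[
    [[0,0,0],[3,0,0],1],
    [[0,0,0],[3,0,0],1],
    [[0,0,0],[2,0,0],1],
    [[0,0,0],[1,0,0],1],
  ],
)

```text
clock: 5.58
eef_pos: [520.2, -128.9, 79.2]
tool_rot: [-0.023, 1.57, -0.337]
force: [-0.2, 0.3, 3.1]
width: 0.3
```

```bash
python3 - <<'E'
from h import *
e=get_image("scene"); print(read_state()["force"],read_state()["eef_pos"])
cv2.imwrite("pics/s2.png",cv2.resize(e["img"][130:310,180:420],(640,480))[:,:,::-1])
E
```

```text
[ 0.48821936 -1.45345834  2.00549339] [ 520.21638363 -128.90806562   79.29150911]
```

View pics/s2.png

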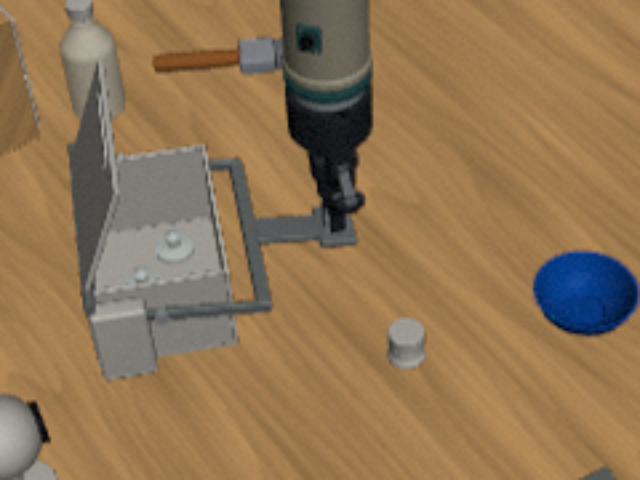

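The lid stands open beside the bottle, with the dummies visible at about (175,245). The force hasn't reached the stop yet, so I'll press a little further.

Call:
jog_arm(
  series=[
    [[0,0,0],[1,0,0],1],
    [[0,0,0],[1,0,0],1],
    [[0,0,0],[0.5,0,0],1],
    [[0,0,0],[0,0,0],1],
  ],
)

```text
clock: 6.12
eef_pos: [520.3, -128.9, 78.7]
tool_rot: [0.179, 1.569, -0.135]
force: [-3.3, 1.1, 17.5]
width: 0.2
```

The stop is reached (17.5 N at TCP z 78.7, as expected). Holding for about 3 s.

Call:
jog_arm(
  series=[
    [[0,0,0],[0,0,0],1],
    [[0,0,0],[0,0,0],1],
    [[0,0,0],[0,0,0],1],
    [[0,0,0],[0,0,0],1],
    [[0,0,0],[0,0,0],1],
    [[0,0,0],[0,0,0],1],
    [[0,0,0],[0,0,0],1],
    [[0,0,0],[0,0,0],1],
  ],
)

```text
clock: 7.12
eef_pos: [520.3, -128.9, 78.6]
tool_rot: [0.166, 1.569, -0.148]
force: [-2.7, 0.8, 17.4]
width: 0.0
```

Call:
jog_arm(
  series=[
    [[0,0,0],[0,0,0],1],
    [[0,0,0],[0,0,0],1],
    [[0,0,0],[0,0,0],1],
    [[0,0,0],[0,0,0],1],
    [[0,0,0],[0,0,0],1],
    [[0,0,0],[0,0,0],1],
    [[0,0,0],[0,0,0],1],
    [[0,0,0],[0,0,0],1],
  ],
)

```text
clock: 8.12
eef_pos: [520.3, -128.9, 78.7]
tool_rot: [0.169, 1.569, -0.145]
force: [-3.3, 0.5, 17.1]
width: -0.1
```

Call:
jog_arm(
  series=[
    [[0,0,0],[0,0,0],1],
    [[0,0,0],[0,0,0],1],
    [[0,0,0],[0,0,0],1],
    [[0,0,0],[0,0,0],1],
    [[0,0,0],[0,0,0],1],
    [[0,0,0],[0,0,0],1],
    [[0,0,0],[0,0,0],1],
  ],
)

```text
clock: 9.0
eef_pos: [520.3, -128.9, 78.7]
tool_rot: [0.194, 1.569, -0.12]
force: [-2.5, 0.9, 17.6]
width: -0.2
```

Call:
jog_arm(
  series=[
    [[0,0,0],[-1,0,0],1],
    [[0,0,0],[-2,0,0],1],
    [[0,0,0],[-2,0,0],1],
    [[0,0,0],[-2,0,0],1],
    [[0,0,0],[-2,0,0],1],
    [[0,0,0],[-2,0,0],1],
    [[0,0,0],[-2,0,0],1],
    [[0,0,0],[-2,0,0],1],
  ],
)

```text
clock: 10.0
eef_pos: [519.4, -128.6, 91.9]
tool_rot: [3.128, 1.57, 2.814]
force: [0.0, 0.8, 1.2]
width: -0.0
```

Call:
jog_arm(
  series=[
    [[0,0,0],[-1.8,0,0],1],
    [[0,0,0],[-1.8,0,0],1],
    [[0,0,0],[-1.8,0,0],1],
    [[0,0,0],[-1.8,0,0],1],
    [[0,0,0],[-1.8,0,0],1],
    [[0,0,0],[-1.8,0,0],1],
    [[0,0,0],[-1.8,0,0],1],
    [[0,0,0],[-1.8,0,0],1],
  ],
)

```text
clock: 11.0
eef_pos: [519.7, -128.7, 106.3]
tool_rot: [0.008, 1.571, -0.306]
force: [-0.6, 0.9, 3.0]
width: 0.3
```

Call:
jog_arm(
  series=[
    [[0,0,0],[-1.5,0,0],1],
    [[0,0,0],[-1.5,0,0],1],
    [[0,0,0],[-1.5,0,0],1],
    [[0,0,0],[-1.5,0,0],1],
    [[0,0,0],[-1.5,0,0],1],
    [[0,0,0],[-1.3,0,0],1],
    [[0,0,0],[-1.3,0,0],1],
    [[0,0,0],[-1.3,0,0],1],
  ],
)

```text
clock: 12.0
eef_pos: [520.3, -128.9, 117.9]
tool_rot: [0.003, 1.569, -0.31]
force: [2.9, -0.3, 2.6]
width: -0.1
```

Call:
jog_arm(
  series=[
    [[0,0,0],[-1.3,0,0],1],
    [[0,0,0],[-1.3,0,0],1],
    [[0,0,0],[-1.3,0,0],1],
    [[0,0,0],[-1.3,0,0],1],
    [[0,0,0],[-1.3,0,0],1],
    [[0,0,0],[-1.3,0,0],1],
    [[0,0,0],[-1.3,0,0],1],
    [[0,0,0],[-1.3,0,0],1],
  ],
)

```text
clock: 13.0
eef_pos: [519.3, -128.6, 127.9]
tool_rot: [-3.121, 1.57, 2.849]
force: [-0.4, 0.2, -0.4]
width: -0.2
```

Contact ended with the lever at rest. Retreating straight up, then checking.

Call:
jog_arm(
  series=[
    [[0,0,0],[-5,0,0],1],
    [[0,0,0],[-20,0,0],1],
    [[0,0,0],[-30,0,0],1],
    [[0,0,0],[-30,0,0],1],
    [[0,0,0],[-20,0,0],1],
    [[0,0,0],[0,0,0],1],
    [[0,0,0],[0,0,0],1],
  ],
)

```text
clock: 13.88
eef_pos: [519.1, -128.5, 232.3]
tool_rot: [-3.115, 1.57, 2.855]
force: [-0.2, -0.3, -0.0]
width: 0.3
```

```bash
python3 - <<'E'
from h import *
e=get_image("scene"); print(read_state()["force"],read_state()["eef_pos"])
for p in [(237,208),(262,200),(215,215),(335,342),(332,252)]: print(p,np.round(px2w(e,*p)))
cv2.imwrite("pics/s3.png",e["img"][:,:,::-1])
E
```

```text
[1.22236851 0.47518518 0.11099487] [ 518.94216762 -128.45882748  232.06967655]
(237, 208) [ 668. -202.  104.]
(262, 200) [ 556. -287.   -1.]
(215, 215) [ 722. -214.  103.]
(335, 342) [692. 231.  89.]
(332, 252) [528.  -1.  32.]
```

View pics/s3.png

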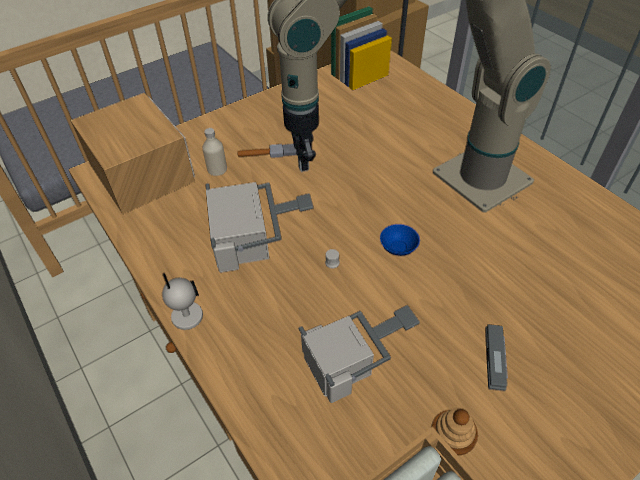

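The lid at (237,208) is shut, with the same heights as at the start. The paddle is back at (304,203), the small box is shut, and everything else is where it was.

```bash
python3 -c "
from cell import *
print(finish_job())"
```

```text
the job is handed in; nothing more can be done
None
```

I aired the dummies in the larger box using its lever only, and handed the job in at about 14 s of the 48 s allowed.

- **Opening:** I pressed the paddle down with the shut fingertips until it met its stop. The force there was about 17 N, with the paddle about 44 mm down. I held it there for about 3 s.
- **Closing:** I let the lever rise under the fingertips at 10–16 mm/s. The contact force faded to zero once the lever was back at rest, and I then withdrew straight up.
- **Last checks:** The lid reads 103–104 mm high, as at the start, and the paddle is back at its rest position. The small box is shut, the jar is where it was, and the other objects look unmoved in the scene picture. The gripper is clear of everything, with about zero force apart from sensor noise.
- **Not measured:** I didn't measure the lid's closing speed itself. One depth probe meant for the lid missed it and hit the dresser beside it, so I ignored it. No check disagreed with the result.

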